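# Take a recipe card out of the lever arch file

## Task

Take the stiff recipe card out of the ring file: move the spice jar off it and stand it upright on a clear spot of the worktop, lift the file's lever right up so that the rings spring open, and only then lift the card off by its grip tab and lay it gently flat on the sloping recipe rest, inside the rims, with its grip tab at the low ledge. Then press the lever fully down again so that the rings are shut. Leave everything else where it stands, and do not drop or knock over anything.

Things in the scene. Friction and masses are not known exactly. Their poses are not given: they have to be found in the camera images.
- file: Recipe ring file: a stiff board 175 (its x) x 220 (its y) x 4 mm lying flat, fixed to the worktop; origin at the centre of its underside, z up, +x toward the edge with the steel lever arch mechanism (roughly away from the robot). A page stack 118 x 128 mm is fixed on it, centred at (-12, -36) mm, its top 12 mm above the worktop.
- ring_centre (a point): Midway between the tops of the two ring posts, at (35, -36, 50) mm in the file's frame. The posts are fixed, vertical, 6 mm thick, 80 mm apart along the file's y, tops 50 mm above the worktop. Two arches, hinged at file x = 68, z = 8 mm, meet the post tops from the +x side; opening, their tips swing 40 mm toward +x and up to z = 62 mm.
- file_lever (a joint): Lever of the mechanism, rad: 0 = pressed flat down (rings shut), 1.4 = fully up, nearly upright (rings open). Held by friction of about 0.18 N m (2.5 N at the tab), it stays where it is left. Shut, the lever points along the file's +y; it rises about the file's +x axis through lever_hinge.
- file_rings (a joint): Opening of both ring arches, rad: 0 = shut on the posts, 0.9 = open. Driven by the lever: 0.65 x the lever's angle.
- lever_hinge (a point): Centre of the lever's pivot, at (52, 44, 24) mm in the file's frame.
- lever_tab (a point): Centre of the black finger tab at the lever's end, 71 mm from the pivot; 14 mm wide along the file's x, 26 mm long, 12 mm thick. It can be pinched across its 14 mm width and turns between the fingers as the lever swings. Shut, its centre is 26 mm above the worktop.
- card: Stiff white recipe card, a plate 120 (its x) x 130 (its y) x 5 mm, 60 to 130 g; origin at the centre of its underside, z up. 14 mm holes at (47, -40) and (47, 40) mm sit over the ring posts. Along the middle of its -x edge stands a grip tab 5 mm thick (x), 60 mm wide (y), its top 42 mm above the underside. It starts on the page stack, underside 12 mm above the worktop.
- card_mid (a point): Centre of the card's plate, half-way up its 5 mm thickness.
- card_tab (a point): Point in the middle of the card's grip tab, 30 mm above the card's underside, 57.5 mm toward -x from the card's centre.
- rest: Recipe rest: low beech stand, 165 x 165 mm over all, fixed to the worktop; origin under its centre, z up. Its ledge (low edge) is on its -x side, roughly toward the robot; the deck rises toward +x to about 55 mm above the worktop.
- rest_deck: Sloping deck of the rest; origin at the centre of its upper face, 33 mm above the worktop, z = its outward normal, x = up the slope, tilted 0.26 rad (15 degrees). The clear face is 145 (x) x 150 (y) mm, bounded by an 8 mm high ledge at -x and rims 5 mm high at the two sides and at +x.
- spice_jar_mid (a point): Spice jar with a red screw cap, 45 mm across, 109 mm tall, 0.11 kg, upright; this point is its centre half-way up. It starts standing on the card.
- spice_jar: The jar's origin, at the centre of its underside. The worktop (z = 0) is an inside corner: its front edge runs from about (0.20, 0.22) to (0.48, 0.02) and on to (0.20, -0.50) in world x, y, bare floor in front. Wall cupboards overhang beyond x = 0.60, and beyond x = 0.52 for y below -0.25; a kettle stands at (0.52, 0.56).
- salt_mill_mid (a point): Centre, half-way up, of a small salt mill with a grey domed top, 44 mm across, 90 tall: a bystander to leave where it is.
- garlic_mid (a point): Centre, half-way up, of a garlic bulb, 53 mm: a bystander to leave where it is.
- mug_mid (a point): Centre, half-way up, of a dark mug with a side handle, 88 mm across, 126 over the handle, 106 tall: a bystander to leave where it is.
- glass_mid (a point): Centre, half-way up, of an upturned drinking glass, 79 mm across, 90 tall: a bystander to leave where it is.
- onion_mid (a point): Centre, half-way up, of a red onion, 82 mm: a bystander to leave where it is.
- corkscrew_mid (a point): Centre, half-way up, of a folded waiter's corkscrew lying flat, 105 x 19 x 16 mm: a bystander to leave where it is.
Things that resemble listed ones, but are neither listed nor needed, are in the scene too. Of the things that look like the spice_jar, the larger one is meant.

How it is judged:
By the outcome, as a careful person would: the job done as asked, in the order asked, and still so for the second after the job is handed in, with the robot touching nothing.
It also fails if it takes over 72 s, if anything falls off the work surface, if the arm or the gripper's body presses on something with over 40 N, if the wrist force passes 120 N, or if a joint passes its speed limit or range.

## Robot

A 6-joint arm with a two-finger parallel gripper is mounted at the origin on a cart in front of the work surface, level with it; the furniture and walls round the work are solid. World frame = base frame: x ahead of the robot, y to its left, z up, the work surface at z = 0. Lengths are in m, angles in rad, forces in N, time in s.
With the tool pointing down it reaches from about 0.375 to 0.9 m from the base axis. Payload 3.1 kg.
Tool frame: the origin (TCP) lies at the very end of the fingers, on their centre line; the grasp point (between the pads) lies 19 mm behind it; z points along the fingers, y is the line along which they close (so a half turn about z gives the same grasp; the last joint's range is limited). The gripper opens to 87 mm and grips with 3 to 60 N. Pads are 19 mm wide; open, the fingers measure 117 mm over their backs; the gripper's body (75 mm by 190 mm) begins 51 mm behind the grasp point.
Start: joints at [-1.488, 0.527, 1.433, -0, 1.181, -0.178], TCP at [0.162, -0.604, 0.223] pointing down, gripper open.
Joint ranges: [-3.08, 3.08], [-0.75, 2.2], [0.22, 2.44], [-1.43, 4.57], [0, 2.65], [-2.85, 2.85]. Speed limits (rad/s): [2.79, 2.79, 3.14, 3.14, 3.14, 3.14].

## Interface

Orientations are given as a unit quaternion [x, y, z, w].
In Python, from rig import status, viewer, robot gives the robot as it stands.
- The arm moves only by the tool arm_command, never from a script. Its arguments are lists of equal length, an entry for each row: "delta_rot": the turn, a rotation vector about the tool's x, y, z in degrees, a list of three; "delta_pos": the shift along the tool's x, y, z in m, a list of three; "gripper": the closure, from -1 (fully open) to 1 (shut). In form: {"delta_rot": [[rx, ry, rz], ...], "delta_pos": [[dx, dy, dz], ...], "gripper": [gripper, ...]}. A call has 1 to 12 rows; each row is the pose to reach, as a shift and turn from the pose commanded when the call began, along the tool's axes at that moment; what a row does not reach only later rows make up. A row lasts 1/12 s, in which the tool goes at most 41.7 mm and 7.16 degrees, less where a joint would pass 70% of its speed; a pose out of reach is approached as far as the arm can. A call with a gripper value outside its range is refused whole. The fingers move at their own pace and stop on an object; "grip_force" is the grip in N (left out, the last holds). Time passes only in rows, so rows that repeat a pose let the fingers close. It gives the time, the measured TCP pose, the force, the opening and the grip force at its end, in the units of the state.
- status.get_obs(): the state, without advancing time (a new reading comes with each control period).
- viewer.camera(name): name is "scene" or "top" or "wrist"; returns a dict with "pixels" (384x512x3 uint8, blue, green, red), "fx", "fy", "cx", "cy" (pixels), "pose" (4x4, takes a point from camera to world coordinates); the wrist camera has in their place "mount" (4x4, takes a point from camera to tool coordinates, whose origin is the TCP and whose axes are the flange's). Camera axes: x right, y down, z forward; pixel columns grow to the right and rows downward; lengths in m; the calibration is good to about 2 mm. A picture is of the moment at which its call begins: read the wrist's pose just before it. There is no depth.
- robot.hand_in(): hands the job in; it is judged then, once.
The state is a dict: "time": time; "q": joint angles; "joint_velocities": joint speeds; "joint_torque": joint torques, N m; "position": TCP position; "tool_rot": TCP orientation; "ft_force": force on the tool from outside, world axes, zero at the start; "moment": the same for the moment, N m; "grip_width": finger opening in m; "grip_force": force on a finger pad.
Only numpy, scipy, OpenCV 4.12 (cv2) and the standard library are available. Lean on these libraries where they do the work, as an engineer would, in place of code of your own. Each camera call takes 0.05 s, during which the arm holds its last target. There are 200 camera calls.

## Working session

There is one attempt and no reset: what is moved stays moved. The work goes in short steps, Python scripts to look and compute and a tool call to move; the robot and the scene stay as the last step left them, time stands still between calls to the robot, and variables do not carry over. Pictures are saved under pics/ and viewed, at most 10 in all, crops included, and the job is handed in when it is done.

Besides the shell and the picture viewer there is one more tool, called after "Emit:" by a JSON object that holds its "name" and its "arguments", one argument or row to a line. arm_command: Moves the arm, as the interface text tells. Its arguments: {"type":"object","properties":{"delta_rot":{"type":"array","items":{"type":"array","items":{"type":"number"}}},"delta_pos":{"type":"array","items":{"type":"array","items":{"type":"number"}}},"gripper":{"type":"array","items":{"type":"number"}},"grip_force":{"type":"number"}},"required":["delta_rot","delta_pos","gripper"]}

```bash
mkdir -p pics; ls
cat > h.py <<'E'
import numpy as np, cv2
from rig import status, viewer, robot
from scipy.spatial.transform import Rotation as R
def cam(n):
    o=status.get_obs(); c=viewer.camera(n)
    c=dict(c); 
    if n=='wrist':
        T=np.eye(4);T[:3,:3]=R.from_quat(o['tool_rot']).as_matrix();T[:3,3]=o['position'];c['pose']=T@np.array(c['mount'])
    return c
def ray(c,u,v):
    P=np.array(c['pose']);d=P[:3,:3]@np.array([(u-c['cx'])/c['fx'],(v-c['cy'])/c['fy'],1]);return P[:3,3],d
def onz(c,u,v,z):
    p,d=ray(c,u,v);return p+d*(z-p[2])/d[2]
def proj(c,X):
    P=np.linalg.inv(np.array(c['pose']));x=P[:3,:3]@np.array(X)+P[:3,3];return np.array([c['fx']*x[0]/x[2]+c['cx'],c['fy']*x[1]/x[2]+c['cy']])
def save(n,img): cv2.imwrite('pics/'+n+'.png',img)
def delta(p,q=None):
    o=status.get_obs();r=R.from_quat(o['tool_rot']);print('dpos',np.round(r.inv().apply(np.array(p)-o['position']),4))
    if q is not None: print('drot',np.round(np.degrees((r.inv()*q).as_rotvec()),2))
E
python3 - <<'E'
from h import *
import pickle
print(status.get_obs())
for n in('scene','top'):
    c=cam(n);pickle.dump(c,open(n+'0.pkl','wb'));im=c['pixels']
    save(n+'0',cv2.resize(im,(800,600),interpolation=cv2.INTER_CUBIC));print(n,c['fx'],c['cx'],c['cy'],np.round(c['pose'],3).tolist())
E
```

```text
pics
{'time': 0.0, 'q': array([-1.48751863e+00,  5.28479054e-01,  1.43392481e+00, -2.15026677e-05,
        1.18140028e+00, -1.78486493e-01]), 'joint_velocities': array([ 1.22813430e-03, -7.38566023e-05, -4.14626639e-05, -1.33115396e-03,
       -3.04082957e-04, -1.04695264e-03]), 'joint_torque': array([-8.11930786e-04, -4.40044248e+01, -1.76594871e+01,  6.33489084e-02,
        5.80744981e-02, -1.43511170e-04]), 'position': array([ 0.16170798, -0.60294248,  0.22155657]), 'tool_rot': array([ 9.91446018e-01,  1.30512722e-01,  4.26878078e-05, -1.10496653e-03]), 'ft_force': array([-0.29276932, -0.04096794,  0.06024525]), 'moment': array([0.01650702, 0.08138386, 0.04264556]), 'grip_force': 0.0, 'grip_width': 0.08733853435620763}
scene 450.50219068728666 254.6172161553482 183.957101800678 [[-0.805, -0.376, 0.459, -0.112], [-0.593, 0.522, -0.613, 0.816], [-0.009, -0.766, -0.643, 0.964], [0.0, 0.0, 0.0, 1.0]]
top 452.32543558504057 253.02666122460374 186.7590583292426 [[-0.443, -0.713, 0.544, -0.444], [-0.896, 0.363, -0.255, 0.413], [-0.016, -0.6, -0.8, 1.47], [0.0, 0.0, 0.0, 1.0]]
```

View pics/scene0.png

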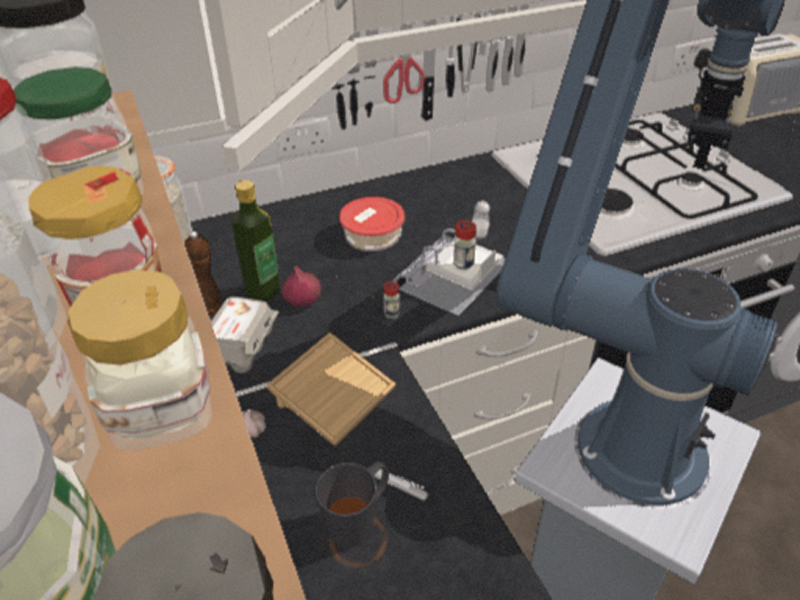

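View pics/top0.png

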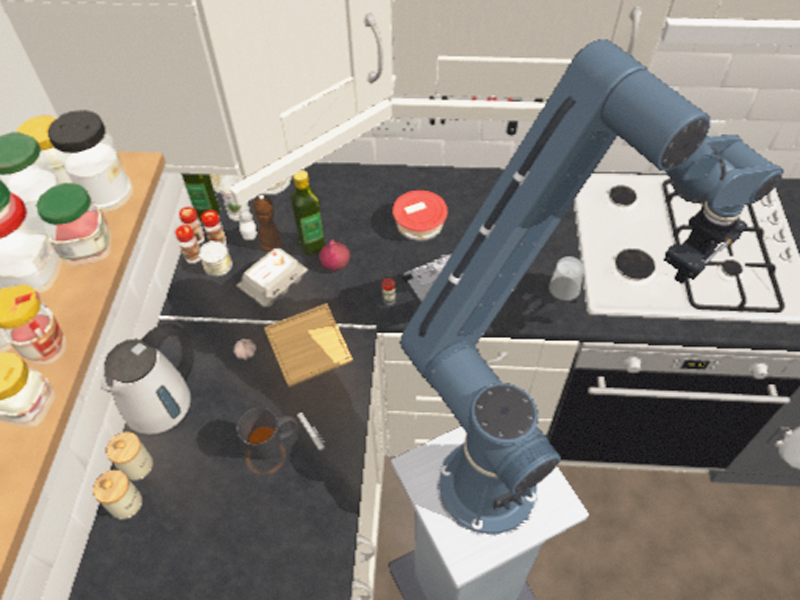

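Scene: the file is at about (455,270), with the card and the jar (red cap, 465,245) on it. The lever is near (445,240), the rest at (333,388), and the salt mill at (483,218). In the top view the arm hides the file. Candidates for the spice jar in the scene view are the jar on the card at (465,245), a smaller jar on the worktop at (391,300), and a cluster of red caps far back (top view, 200,230). I choose the larger jar on the card and will check it in a close crop.

Run:
```python
from h import *
import pickle
c=pickle.load(open('scene0.pkl','rb'));s=512/800
im=c['pixels'][130:210,235:335];save('crop1',cv2.resize(im,(800,640))[:600])
for n,u,v,z in [('jarbase',463,266,.017),('small',391,316,0),('filecorner_front',455,313,0),('fileR',503,263,0),('fileL',397,277,0),('restcentre',333,388,.033),('restL',270,385,.03),('restR',395,383,.03),('restTop',330,335,.05),('restBot',335,443,.03),('mill',482,236,0)]:
    print(n,np.round(onz(c,u*s,v*s,z),3))
w=cam('wrist');print(np.round(w['mount'],3).tolist(),w['fx'])
```

```text
jarbase [ 0.493 -0.228  0.017]
small [ 0.535 -0.023 -0.   ]
filecorner_front [ 0.434 -0.106  0.   ]
fileR [ 0.438 -0.308  0.   ]
fileL [ 0.599 -0.131  0.   ]
restcentre [0.483 0.216 0.033]
restL [0.58  0.275 0.03 ]
restR [0.403 0.141 0.03 ]
restTop [0.562 0.13  0.05 ]
restBot [0.404 0.304 0.03 ]
mill [ 0.529 -0.368  0.   ]
[[0.0, -0.964, -0.266, 0.072], [1.0, 0.0, -0.0, -0.0], [0.0, -0.266, 0.964, -0.162], [0.0, 0.0, 0.0, 1.0]] 283.45676611203004
```

View pics/crop1.png

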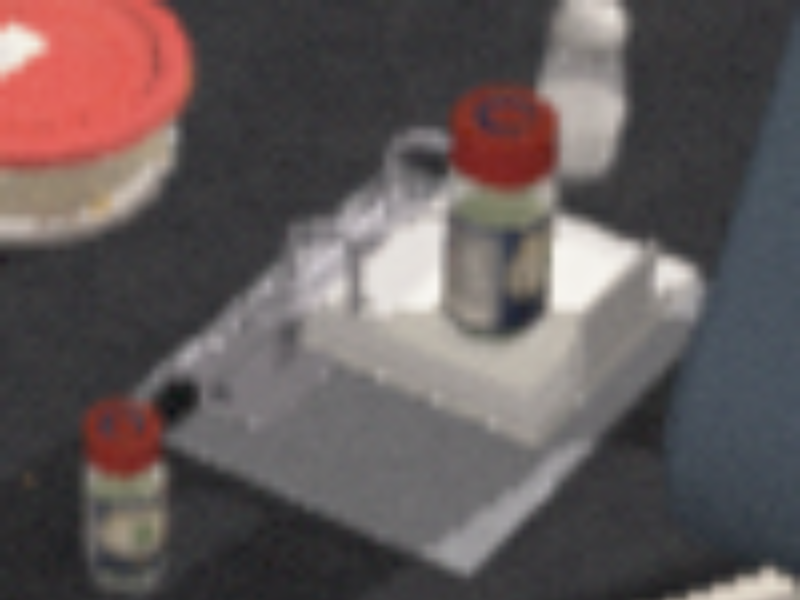

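The larger jar, red cap, at crop (500,210), stands on the card. The small one at crop (122,490) stays where it is. The lever's black tab is at crop (180,395), and the card's tab at crop (620,310). Next I move the arm above the file for a wrist view.

Emit:
{"name": "arm_command", "arguments": {
  "delta_rot": [
    [0, 0, 24],
    [0, 0, 24],
    [0, 0, 24],
    [0, 0, 24],
    [0, 0, 24],
    [0, 0, 24],
    [0, 0, 24],
    [0, 0, 24],
    [0, 0, 24],
    [0, 0, 24],
    [0, 0, 24],
    [0, 0, 24]
  ],
  "delta_pos": [
    [0.34, -0.29, -0.03],
    [0.34, -0.29, -0.03],
    [0.34, -0.29, -0.03],
    [0.34, -0.29, -0.03],
    [0.34, -0.29, -0.03],
    [0.34, -0.29, -0.03],
    [0.34, -0.29, -0.03],
    [0.34, -0.29, -0.03],
    [0.34, -0.29, -0.03],
    [0.34, -0.29, -0.03],
    [0.34, -0.29, -0.03],
    [0.34, -0.29, -0.03]
  ],
  "gripper": [-1, -1, -1, -1, -1, -1, -1, -1, -1, -1, -1, -1]
}}

```text
time: 1.15
position: [0.4171, -0.2306, 0.2529]
tool_rot: [0.997, -0.075, 0.0, -0.001]
ft_force: [0.3, -1.4, 0.5]
grip_width: 0.0871
grip_force: 0.0
```

Emit:
{"name": "arm_command", "arguments": {
  "delta_rot": [
    [0, 0, 0],
    [0, 0, 0]
  ],
  "delta_pos": [
    [0, 0, 0],
    [0, 0, 0]
  ],
  "gripper": [-1, -1]
}}

```text
time: 1.32
position: [0.415, -0.2358, 0.2525]
tool_rot: [0.997, -0.078, -0.0, 0.0]
ft_force: [0.6, -0.6, -0.9]
grip_width: 0.0869
grip_force: 0.0
```

Run:
```python
from h import *
import pickle
o=status.get_obs();print(o['position'],o['tool_rot'])
c=cam('wrist');pickle.dump(c,open('w1.pkl','wb'));save('w1',cv2.resize(c['pixels'],(800,600),interpolation=cv2.INTER_CUBIC))
t=cam('top');pickle.dump(t,open('top1.pkl','wb'));t=cam('scene');pickle.dump(t,open('scene1.pkl','wb'))
```

```text
[ 0.41500288 -0.23577346  0.2524614 ] [ 9.96946409e-01 -7.80881956e-02 -1.81903081e-04  2.39254424e-04]
```

View pics/w1.png

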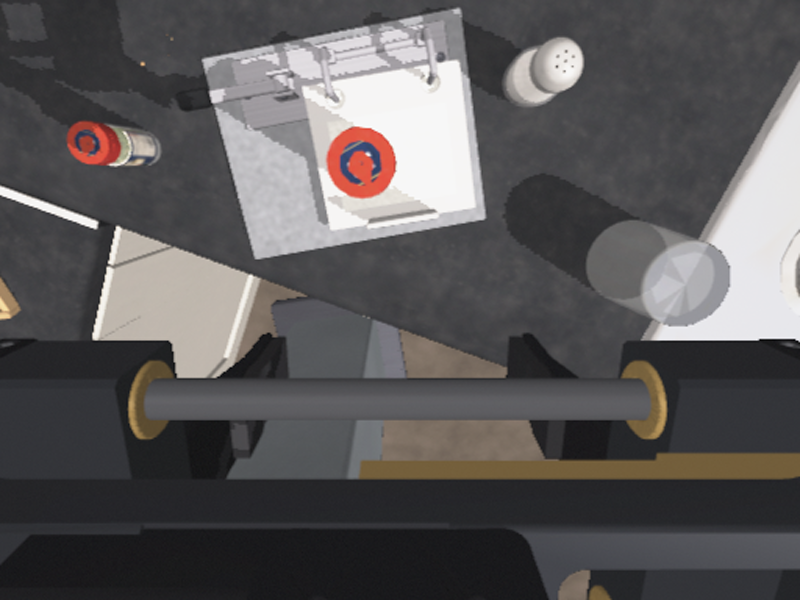

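Wrist view: file corners at (204,59), (461,10), (485,218) and (255,258). The jar cap is at (361,162), the lever tab at (190,100), the card tab at about (403,215), the post holes at (336,97) and (432,84), the mill at (545,75) and the glass at (650,270).

```bash
cat > fit.py <<'E'
from h import *
import pickle
from scipy.optimize import least_squares
s=512/800
c=pickle.load(open('w1.pkl','rb'))
def fitplanar(c,pts,px,z0=0):
    def f(p):
        r=R.from_euler('z',p[2]);return np.concatenate([proj(c,r.apply(q)+[p[0],p[1],z0])-np.array(u)*s for q,u in zip(pts,px)])
    return least_squares(f,[.5,-.2,0])
if __name__=='__main__':
    r=fitplanar(c,[(.0875,.11,.004),(.0875,-.11,.004),(-.0875,-.11,.004),(-.0875,.11,.004)],[(204,59),(461,10),(485,218),(255,258)])
    x,y,a=r.x;print('file',np.round(r.x,4),np.degrees(a),np.round(r.fun,1))
    F=lambda q:np.round(R.from_euler('z',a).apply(q)+[x,y,0],4)
    for n,q in dict(tab=(.052,.115,.026),hinge=(.052,.044,.024),card=(-.012,-.036,.012),ctab=(-.0695,-.036,.042),postR=(.035,-.076,.05),postL=(.035,.004,.05)).items(): print(n,F(q),proj(c,F(q))/s)
    print('jar',onz(c,361*s,162*s,.126))
    print('small cap',onz(c,95*s,142*s,.085),'mill',onz(c,558*s,62*s,.09),'glass',onz(c,685*s,283*s,.09))
    for n in('top','scene'): 
        cc=pickle.load(open(n+'1.pkl','rb'));save(n+'1',cv2.resize(cc['pixels'][100:320,50:330] if n=='top' else cc['pixels'][110:340,120:400],(800,600),interpolation=cv2.INTER_CUBIC))
E
python3 fit.py
```

```text
file [ 0.5144 -0.2107  0.0126] 0.7191389757646326 [-1.4 -0.7  0.8 -1.3  1.1  1.7 -0.4  1.3]
tab [ 0.565 -0.095  0.026] [196.6539625  100.01678956]
hinge [ 0.5659 -0.166   0.024 ] [282.48044234  84.49381665]
card [ 0.5029 -0.2468  0.012 ] [393.44936324 149.51419797]
ctab [ 0.4454 -0.2475  0.042 ] [404.88913768 219.31240252]
postR [ 0.5504 -0.2862  0.05  ] [434.97301906  73.27319983]
postL [ 0.5494 -0.2062  0.05  ] [330.61405916  92.63314048]
jar [ 0.49410658 -0.22566318  0.126     ]
small cap [ 0.53763461 -0.03981578  0.085     ] mill [ 0.53748218 -0.3635244   0.09      ] glass [ 0.37058026 -0.44928213  0.09      ]
```

View pics/top1.png

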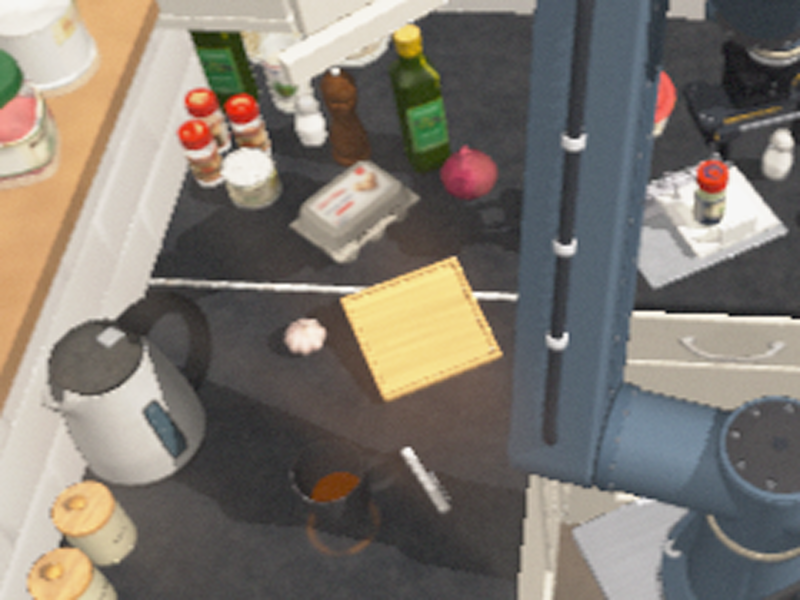

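Top view: the rest is clear at about (420,325), and the garlic, corkscrew and mug lie around it. The arm is above the file. Next I cross-check the jar position between cameras and work out the deltas.

Run:
```python
from h import *
import pickle
c=pickle.load(open('scene0.pkl','rb'))
print('jar scene',onz(c,235+503/8,130+117/8,.126))
t=pickle.load(open('top1.pkl','rb'))
print('jar top',onz(t,50+713/2.857,100+170/2.727,.126))
print('tab top', [np.round(onz(t,50+u/2.857,100+v/2.727,z),3) for u,v,z in[(343,300,.055),(457,258,.055),(500,352,.02),(386,398,.02)]])
print(status.get_obs()['q'])
delta([.494,-.227,.253],R.from_euler('z',0)*R.from_euler('x',np.pi))
```

```text
jar scene [ 0.49096166 -0.22369833  0.126     ]
jar top [ 0.4934054  -0.22686406  0.126     ]
tab top [array([0.562, 0.291, 0.055]), array([0.559, 0.128, 0.055]), array([0.411, 0.133, 0.02 ]), array([0.412, 0.293, 0.02 ])]
[-7.53351535e-01  2.89126796e-01  1.75458773e+00 -3.19675610e-04
  1.09822308e+00  9.76763953e-01]
dpos [ 0.0769 -0.0222 -0.0007]
drot [ 0.    0.03 -9.12]
```

Emit:
{"name": "arm_command", "arguments": {
  "delta_rot": [
    [0, 0, 0],
    [0, 0, 0],
    [0, 0, 0],
    [0, 0, 0],
    [0, 0, 0],
    [0, 0, 0],
    [0, 0, 0],
    [0, 0, 0],
    [0, 0, 0],
    [0, 0, 0],
    [0, 0, 0],
    [0, 0, 0]
  ],
  "delta_pos": [
    [0.04, -0.01, 0],
    [0.077, -0.022, 0],
    [0.077, -0.022, 0],
    [0.077, -0.022, 0.0],
    [0.077, -0.022, 0.03],
    [0.077, -0.022, 0.06],
    [0.077, -0.022, 0.09],
    [0.077, -0.022, 0.12],
    [0.077, -0.022, 0.15],
    [0.077, -0.022, 0.17],
    [0.077, -0.022, 0.187],
    [0.077, -0.022, 0.187]
  ],
  "gripper": [-1, -1, -1, -1, -1, -1, -1, -1, -1, -1, -1, -1]
}}

```text
time: 2.47
position: [0.4908, -0.2252, 0.0625]
tool_rot: [0.997, -0.08, -0.004, -0.002]
ft_force: [0.5, 0.9, -0.2]
grip_width: 0.087
grip_force: 0.0
```

Emit:
{"name": "arm_command", "arguments": {
  "delta_rot": [
    [0, 0, 0],
    [0, 0, 0],
    [0, 0, 0],
    [0, 0, 0],
    [0, 0, 0],
    [0, 0, 0],
    [0, 0, 0],
    [0, 0, 0],
    [0, 0, 0],
    [0, 0, 0]
  ],
  "delta_pos": [
    [0, 0, 0],
    [0, 0, 0],
    [0, 0, 0],
    [0, 0, 0],
    [0, 0, 0],
    [0, 0, 0],
    [0, 0, 0],
    [0, 0, 0],
    [0, 0, 0],
    [0, 0, 0]
  ],
  "gripper": [-0.4, -0.2, 0, 0.1, 0.2, 0.3, 0.4, 0.4, 0.4, 0.4],
  "grip_force": 12
}}

```text
time: 3.3
position: [0.4948, -0.2258, 0.0658]
tool_rot: [0.997, -0.078, 0.0, 0.0]
ft_force: [-0.0, 0.4, 3.5]
grip_width: 0.0439
grip_force: 12.0
```

Emit:
{"name": "arm_command", "arguments": {
  "delta_rot": [
    [0, 0, 0],
    [0, 0, 0],
    [0, 0, 0],
    [0, 0, 0],
    [0, 0, -7],
    [0, 0, -14],
    [0, 0, -21],
    [0, 0, -28],
    [0, 0, -35],
    [0, 0, -41],
    [0, 0, -45],
    [0, 0, -45]
  ],
  "delta_pos": [
    [0, 0, -0.01],
    [0, 0, -0.03],
    [0, 0, -0.055],
    [0, 0, -0.085],
    [-0.006, 0.015, -0.1],
    [-0.016, 0.04, -0.1],
    [-0.026, 0.065, -0.1],
    [-0.036, 0.09, -0.1],
    [-0.046, 0.115, -0.1],
    [-0.054, 0.137, -0.1],
    [-0.06, 0.15, -0.1],
    [-0.062, 0.156, -0.1]
  ],
  "gripper": [0.4, 0.4, 0.4, 0.4, 0.4, 0.4, 0.4, 0.4, 0.4, 0.4, 0.4, 0.4]
}}

```text
time: 4.3
position: [0.4077, -0.3721, 0.1658]
tool_rot: [0.951, 0.308, -0.0, 0.0]
ft_force: [0.3, 0.2, -2.2]
grip_width: 0.044
grip_force: 12.0
```

Emit:
{"name": "arm_command", "arguments": {
  "delta_rot": [
    [0, 0, 0],
    [0, 0, 0]
  ],
  "delta_pos": [
    [0, 0, 0],
    [0, 0, 0]
  ],
  "gripper": [0.4, 0.4]
}}

```text
time: 4.47
position: [0.409, -0.3697, 0.1656]
tool_rot: [0.951, 0.308, 0.0, -0.0]
ft_force: [0.2, 0.7, -1.8]
grip_width: 0.0438
grip_force: 12.0
```

Run:
```python
from h import *
import pickle
o=status.get_obs();print(o['position'],o['tool_rot'],o['ft_force'],o['grip_width'])
c=cam('wrist');pickle.dump(c,open('w2.pkl','wb'));save('w2',cv2.resize(c['pixels'],(800,600),interpolation=cv2.INTER_CUBIC))
```

```text
[ 0.40895996 -0.36967968  0.16556698] [ 9.51386789e-01  3.07998290e-01  1.20833647e-04 -4.64674528e-04] [ 0.24802346  0.68737546 -1.81366509] 0.043808665682304966
```

View pics/w2.png

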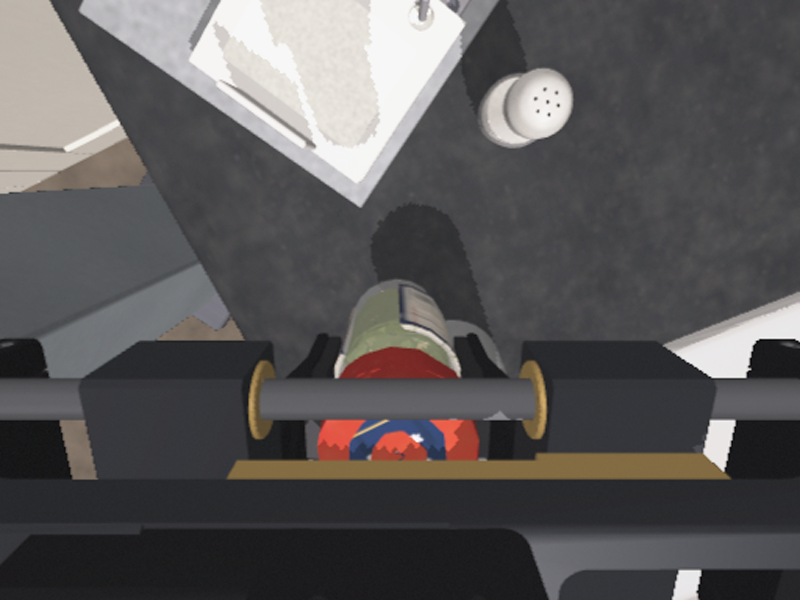

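The jar is held upright at (400,380). The file corner is at (360,205), the mill at (530,105), and the glass edge is behind the right finger. The spot is clear, so I lower the jar.

Emit:
{"name": "arm_command", "arguments": {
  "delta_rot": [
    [0, 0, 0],
    [0, 0, 0],
    [0, 0, 0],
    [0, 0, 0],
    [0, 0, 0],
    [0, 0, 0],
    [0, 0, 0],
    [0, 0, 0],
    [0, 0, 0],
    [0, 0, 0]
  ],
  "delta_pos": [
    [0, 0, 0.02],
    [0, 0, 0.045],
    [0, 0, 0.07],
    [0, 0, 0.09],
    [0, 0, 0.1],
    [0, 0, 0.107],
    [0, 0, 0.111],
    [0, 0, 0.114],
    [0, 0, 0.1155],
    [0, 0, 0.1165]
  ],
  "gripper": [0.4, 0.4, 0.4, 0.4, 0.4, 0.4, 0.4, 0.4, 0.4, 0.4]
}}

```text
time: 5.35
position: [0.4094, -0.3707, 0.0497]
tool_rot: [0.951, 0.309, 0.0, 0.001]
ft_force: [-0.2, 0.3, -1.3]
grip_width: 0.0437
grip_force: 12.0
```

Emit:
{"name": "arm_command", "arguments": {
  "delta_rot": [
    [0, 0, 0],
    [0, 0, 0]
  ],
  "delta_pos": [
    [0, 0, 0],
    [0, 0, 0]
  ],
  "gripper": [0.4, 0.4]
}}

```text
time: 5.52
position: [0.4092, -0.3706, 0.0497]
tool_rot: [0.951, 0.309, 0.0, 0.001]
ft_force: [0.2, 0.4, -1.9]
grip_width: 0.0439
grip_force: 12.0
```

Emit:
{"name": "arm_command", "arguments": {
  "delta_rot": [
    [0, 0, 0],
    [0, 0, 0],
    [0, 0, 0]
  ],
  "delta_pos": [
    [0, 0, 0.001],
    [0, 0, 0.0015],
    [0, 0, 0.0015]
  ],
  "gripper": [0.4, 0.4, 0.4]
}}

```text
time: 5.77
position: [0.4091, -0.3705, 0.0487]
tool_rot: [0.951, 0.309, 0.0, 0.001]
ft_force: [-1.7, 1.0, 5.5]
grip_width: 0.0438
grip_force: 12.0
```

Force +5.5 N says the jar has touched down. I open partly and retreat upwards.

Emit:
{"name": "arm_command", "arguments": {
  "delta_rot": [
    [0, 0, 0],
    [0, 0, 0],
    [0, 0, 0],
    [0, 0, 0],
    [0, 0, 0],
    [0, 0, 0],
    [0, 0, 0],
    [0, 0, 0],
    [0, 0, 0],
    [0, 0, 0],
    [0, 0, 0],
    [0, 0, 0]
  ],
  "delta_pos": [
    [0, 0, -0.001],
    [0, 0, -0.001],
    [0, 0, -0.001],
    [0, 0, -0.001],
    [0, 0, -0.001],
    [0, 0, -0.01],
    [0, 0, -0.03],
    [0, 0, -0.06],
    [0, 0, -0.1],
    [0, 0, -0.14],
    [0, 0, -0.18],
    [0, 0, -0.2]
  ],
  "gripper": [0.2, 0, -0.2, -0.4, -0.55, -0.55, -0.55, -0.55, -0.55, -0.55, -0.55, -0.55]
}}

```text
time: 6.77
position: [0.4103, -0.3718, 0.2534]
tool_rot: [0.951, 0.309, 0.001, 0.004]
ft_force: [-0.6, -1.0, 0.3]
grip_width: 0.0672
grip_force: 0.0
```

Run:
```python
from h import *
import pickle
from fit import s
c=pickle.load(open('scene0.pkl','rb'));t=pickle.load(open('top0.pkl','rb'));w=pickle.load(open('w1.pkl','rb'))
def tri(*o):
    A=0;b=0
    for cc,u,v in o:
        p,d=ray(cc,u,v);d=d/np.linalg.norm(d);M=np.eye(3)-np.outer(d,d);A=A+M;b=b+M@p
    return np.linalg.solve(A,b)
print('smallcap',tri((c,235+125/8,130+413/8),(w,95*s,142*s),(t,389*s,281*s)))
print('cupboard corner',tri((c,353*s,47*s),(t,393*s,104*s)),tri((c,230*s,160*s),(t,240*s,195*s)))
print('tab',tri((c,235+180/8,130+395/8),(w,191*s,100*s)))
o=status.get_obs();print(o['position'],o['q'])
for y in(90,-90):
  print(y);delta([.565,-.097,.12],R.from_euler('z',y+.7,degrees=True)*R.from_euler('x',np.pi))
```

```text
smallcap [ 0.53998888 -0.03255405  0.07534577]
cupboard corner [ 0.68001773 -0.11880585  0.49134458] [0.58836517 0.26391191 0.47384191]
tab [ 0.56165923 -0.09491812  0.03415371]
[ 0.41033946 -0.37183215  0.25336675] [-9.38076838e-01  3.91771701e-01  1.58283628e+00  9.89297748e-05
  1.15838367e+00  4.19040491e-03]
90
dpos [ 0.2867 -0.1325  0.1323]
drot [  0.46   0.23 -54.69]
-90
dpos [ 0.2867 -0.1325  0.1323]
drot [  0.27  -0.54 125.31]
```

Emit:
{"name": "arm_command", "arguments": {
  "delta_rot": [
    [0, 0, -7],
    [0, 0, -14],
    [0, 0, -21],
    [0, 0, -28],
    [0, 0, -35],
    [0, 0, -42],
    [0, 0, -49],
    [0, 0, -54.7],
    [0, 0, -54.7],
    [0, 0, -54.7],
    [0, 0, -54.7],
    [0, 0, -54.7]
  ],
  "delta_pos": [
    [0.02, -0.016, 0],
    [0.05, -0.04, 0.01],
    [0.08, -0.062, 0.02],
    [0.11, -0.085, 0.04],
    [0.14, -0.108, 0.06],
    [0.17, -0.131, 0.08],
    [0.2, -0.154, 0.1],
    [0.22, -0.17, 0.103],
    [0.225, -0.173, 0.103],
    [0.225, -0.173, 0.103],
    [0.225, -0.173, 0.103],
    [0.225, -0.173, 0.103]
  ],
  "gripper": [-0.2, -0.2, -0.2, -0.2, -0.2, -0.2, -0.2, -0.2, -0.2, -0.2, -0.2, -0.2]
}}

```text
time: 7.77
position: [0.49, -0.0995, 0.1454]
tool_rot: [0.703, 0.711, 0.0, 0.001]
ft_force: [-0.1, -0.7, 0.4]
grip_width: 0.0522
grip_force: 0.0
```

Run:
```python
from h import *
import pickle
o=status.get_obs();print(o['position'],o['tool_rot'],o['q'])
c=cam('wrist');pickle.dump(c,open('w3.pkl','wb'));save('w3',cv2.resize(c['pixels'],(800,600),interpolation=cv2.INTER_CUBIC))
```

```text
[ 0.48995462 -0.09952929  0.1454066 ] [7.03427456e-01 7.10766093e-01 1.99457469e-04 1.15570900e-03] [-4.24024684e-01  4.77200292e-01  1.82085023e+00 -5.79656889e-04
  8.41236776e-01 -4.34017269e-01]
```

View pics/w3.png

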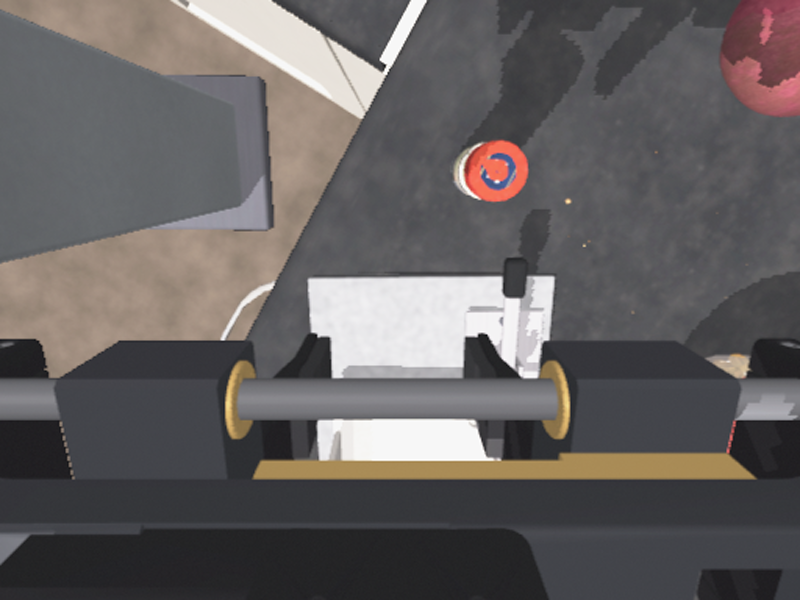

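The lever tab is at (515,277), from 258 to 298. The small jar is at (495,170), clear of it. The file's +y edge runs from (308,279) to (554,274).

Run:
```python
from h import *
import pickle
from fit import s
c=pickle.load(open('w3.pkl','rb'))
print('tab',onz(c,515*s,274*s,.032),'ends',onz(c,515*s,260*s,.032),onz(c,515*s,296*s,.032),'sides',onz(c,503*s,275*s,.032),onz(c,527*s,275*s,.032))
a,b=onz(c,308*s,279*s,.004),onz(c,554*s,275*s,.004);print('corners',a,b,np.linalg.norm(a-b),np.degrees(np.arctan2(b[1]-a[1],b[0]-a[0])))
print('smallcap',onz(c,497*s,170*s,.075))
```

```text
tab [ 0.56518618 -0.09071978  0.032     ] ends [ 0.56444375 -0.08164591  0.032     ] [ 0.56637916 -0.10530024  0.032     ] sides [ 0.55758533 -0.09145337  0.032     ] [ 0.57289453 -0.09129447  0.032     ]
corners [ 0.42747554 -0.10235312  0.004     ] [ 0.60043031 -0.09766503  0.004     ] 0.17301830135342094 1.5526711199072454
smallcap [ 0.53974766 -0.02692944  0.075     ]
```

Emit:
{"name": "arm_command", "arguments": {
  "delta_rot": [
    [0, 0, 0],
    [0, 0, 0],
    [0, 0, 0],
    [0, 0, 0],
    [0, 0, 0],
    [0, 0, 0],
    [0, 0, 0],
    [0, 0, 0],
    [0, 0, 0],
    [0, 0, 0],
    [0, 0, 0]
  ],
  "delta_pos": [
    [0.0, 0.025, 0.01],
    [0.003, 0.05, 0.03],
    [0.003, 0.0755, 0.045],
    [0.003, 0.0755, 0.05],
    [0.003, 0.0755, 0.06],
    [0.003, 0.0755, 0.08],
    [0.003, 0.0755, 0.1],
    [0.003, 0.0755, 0.115],
    [0.003, 0.0755, 0.127],
    [0.003, 0.0755, 0.134],
    [0.003, 0.0755, 0.134]
  ],
  "gripper": [0, 0, 0, 0, 0, 0, 0, 0, 0, 0, 0]
}}

```text
time: 8.73
position: [0.5633, -0.0943, 0.0094]
tool_rot: [0.703, 0.711, -0.001, -0.001]
ft_force: [-0.9, 0.1, -0.1]
grip_width: 0.0438
grip_force: 0.0
```

Emit:
{"name": "arm_command", "arguments": {
  "delta_rot": [
    [0, 0, 0],
    [0, 0, 0],
    [0, 0, 0],
    [0, 0, 0],
    [0, 0, 0],
    [0, 0, 0],
    [0, 0, 0],
    [0, 0, 0]
  ],
  "delta_pos": [
    [0, 0, 0],
    [0, 0, 0],
    [0, 0, 0],
    [0, 0, 0],
    [0, 0, 0],
    [0, 0, 0],
    [0, 0, 0],
    [0, 0, 0]
  ],
  "gripper": [0.2, 0.4, 0.5, 0.6, 0.7, 0.8, 0.8, 0.8],
  "grip_force": 20
}}

```text
time: 9.4
position: [0.5661, -0.0942, 0.0111]
tool_rot: [0.703, 0.711, 0.001, 0.001]
ft_force: [2.2, 1.8, 2.2]
grip_width: 0.0137
grip_force: 20.0
```

Emit:
{"name": "arm_command", "arguments": {
  "delta_rot": [
    [0, 0, 0],
    [0, 0, 0],
    [0, 0, 0],
    [0, 0, 0],
    [0, 0, 0],
    [0, 0, 0],
    [0, 0, 0],
    [0, 0, 0],
    [0, 0, 0],
    [0, 0, 0],
    [0, 0, 0],
    [0, 0, 0]
  ],
  "delta_pos": [
    [-0.0009, 0, -0.0092],
    [-0.0029, 0, -0.0181],
    [-0.0061, 0, -0.0268],
    [-0.0104, 0, -0.035],
    [-0.0157, 0, -0.0426],
    [-0.0219, 0, -0.0493],
    [-0.029, 0, -0.0553],
    [-0.0368, 0, -0.0602],
    [-0.0451, 0, -0.0642],
    [-0.0539, 0, -0.0669],
    [-0.0609, 0, -0.0683],
    [-0.063, 0, -0.0686]
  ],
  "gripper": [0.8, 0.8, 0.8, 0.8, 0.8, 0.8, 0.8, 0.8, 0.8, 0.8, 0.8, 0.8]
}}

```text
time: 10.4
position: [0.567, -0.1565, 0.0806]
tool_rot: [0.704, 0.71, 0.002, 0.0]
ft_force: [5.9, 6.4, 3.4]
grip_width: 0.0141
grip_force: 20.0
```

Emit:
{"name": "arm_command", "arguments": {
  "delta_rot": [
    [0, 0, 0],
    [0, 0, 0]
  ],
  "delta_pos": [
    [-0.001, 0, 0],
    [-0.001, 0, 0]
  ],
  "gripper": [0.8, 0.8]
}}

```text
time: 10.57
position: [0.567, -0.1572, 0.0807]
tool_rot: [0.704, 0.711, 0.002, 0.001]
ft_force: [4.7, 3.9, 4.3]
grip_width: 0.0137
grip_force: 20.0
```

Emit:
{"name": "arm_command", "arguments": {
  "delta_rot": [
    [0, 0, 0],
    [0, 0, 0],
    [0, 0, 0]
  ],
  "delta_pos": [
    [-0.002, 0, 0],
    [-0.004, 0, 0],
    [-0.004, 0, 0]
  ],
  "gripper": [0.8, 0.8, 0.8]
}}

```text
time: 10.82
position: [0.5671, -0.1609, 0.081]
tool_rot: [0.703, 0.711, 0.002, 0.001]
ft_force: [3.7, 6.2, 5.8]
grip_width: 0.0141
grip_force: 20.0
```

Run:
```python
from h import *
import pickle
for n in('scene','top'):
    c=cam(n);pickle.dump(c,open(n+'2.pkl','wb'))
    if n=='scene':save('sc2',cv2.resize(c['pixels'][110:220,220:360],(700,550),interpolation=cv2.INTER_CUBIC))
```

```text
(no output)
```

View pics/sc2.png

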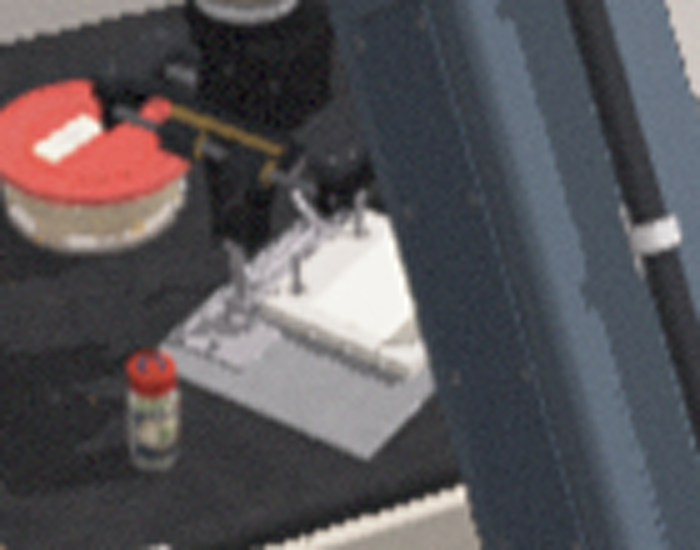

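The lever is upright at (235,260) and the arches stand away from the posts (tip at 305,205, post at 360,215). I push a little further to confirm the stop.

Emit:
{"name": "arm_command", "arguments": {
  "delta_rot": [
    [0, 0, 0],
    [0, 0, 0],
    [0, 0, 0]
  ],
  "delta_pos": [
    [-0.003, 0, 0.001],
    [-0.005, 0, 0.001],
    [-0.005, 0, 0.001]
  ],
  "gripper": [0.8, 0.8, 0.8]
}}

```text
time: 11.17
position: [0.5671, -0.162, 0.0809]
tool_rot: [0.704, 0.71, 0.004, -0.002]
ft_force: [4.6, 15.8, 13.6]
grip_width: 0.0137
grip_force: 20.0
```

Force rose to 16 N, so the lever is at its stop. I ease off, release, and lift clear.

Emit:
{"name": "arm_command", "arguments": {
  "delta_rot": [
    [0, 0, 0],
    [0, 0, 0],
    [0, 0, 0],
    [0, 0, 0],
    [0, 0, 0],
    [0, 0, 0],
    [0, 0, 0],
    [0, 0, 0],
    [0, 0, 0],
    [0, 0, 0],
    [0, 0, 0],
    [0, 0, 0]
  ],
  "delta_pos": [
    [0.004, 0, 0],
    [0.004, 0, 0],
    [0.004, 0, 0],
    [0.004, 0, 0],
    [0.004, 0, 0],
    [0.004, 0, 0],
    [0.004, 0, -0.01],
    [0.004, 0, -0.03],
    [0.004, 0, -0.05],
    [0.004, 0, -0.06],
    [0.004, 0, -0.06],
    [0.004, -0.03, -0.06]
  ],
  "gripper": [0.8, 0.6, 0.4, 0.2, 0, 0, 0, 0, 0, 0, 0, 0]
}}

```text
time: 12.17
position: [0.5414, -0.1655, 0.1395]
tool_rot: [0.702, 0.712, 0.002, 0.005]
ft_force: [0.2, -0.7, -0.2]
grip_width: 0.0436
grip_force: 0.0
```

Run:
```python
from h import *
import pickle
from fit import s
w1=pickle.load(open('w1.pkl','rb'));w2=pickle.load(open('w2.pkl','rb'))
for a,b,c in((369,221,w1),(438,211,w1),(219,83,w2),(311,146,w2)): print(onz(c,a*s,b*s,.054))
o=status.get_obs();print(o['position'],o['q'])
delta([.47,-.32,.20],R.from_euler('z',90.7,degrees=True)*R.from_euler('x',np.pi))
```

```text
[ 0.44990199 -0.21863379  0.054     ]
[ 0.44914947 -0.27475446  0.054     ]
[ 0.44655891 -0.21777022  0.054     ]
[ 0.44858794 -0.27852618  0.054     ]
[ 0.54136157 -0.16548649  0.13953237] [-4.94452244e-01  5.55580757e-01  1.66893639e+00  9.85468099e-04
  9.06049066e-01 -5.08320206e-01]
dpos [-0.1538 -0.0728 -0.0605]
drot [0.57 0.27 0.06]
```

Emit:
{"name": "arm_command", "arguments": {
  "delta_rot": [
    [0, 0, 0],
    [0, 0, 0],
    [0, 0, 0],
    [0, 0, 0],
    [0, 0, 0],
    [0, 0, 0],
    [0, 0, 0],
    [0, 0, 0],
    [0, 0, 0],
    [0, 0, 0],
    [0, 0, 0],
    [0, 0, 0]
  ],
  "delta_pos": [
    [0, -0.03, -0.02],
    [0.02, -0.06, -0.04],
    [0.05, -0.07, -0.06],
    [0.08, -0.07, -0.08],
    [0.11, -0.07, -0.08],
    [0.14, -0.07, -0.08],
    [0.17, -0.07, -0.08],
    [0.2, -0.07, -0.08],
    [0.23, -0.07, -0.08],
    [0.245, -0.07, -0.08],
    [0.245, -0.07, -0.08],
    [0.245, -0.07, -0.08]
  ],
  "gripper": [0, 0, 0, 0, 0, 0, 0, 0, 0, 0, 0, 0]
}}

```text
time: 13.17
position: [0.462, 0.0811, 0.2175]
tool_rot: [0.702, 0.712, -0.001, -0.0]
ft_force: [0.6, -0.1, 0.6]
grip_width: 0.0438
grip_force: 0.0
```

Run:
```python
from h import *
import pickle
o=status.get_obs();print(o['position'],o['tool_rot'],o['q'])
c=cam('wrist');pickle.dump(c,open('w4.pkl','wb'));save('w4',cv2.resize(c['pixels'],(800,600),interpolation=cv2.INTER_CUBIC))
```

```text
[0.46200167 0.08112389 0.21754966] [ 7.01926300e-01  7.12249175e-01 -6.68544732e-04 -3.66910905e-04] [-6.47285866e-02  3.26793329e-01  1.81637365e+00 -6.30920318e-04
  9.99855629e-01 -7.89861265e-02]
```

View pics/w4.png

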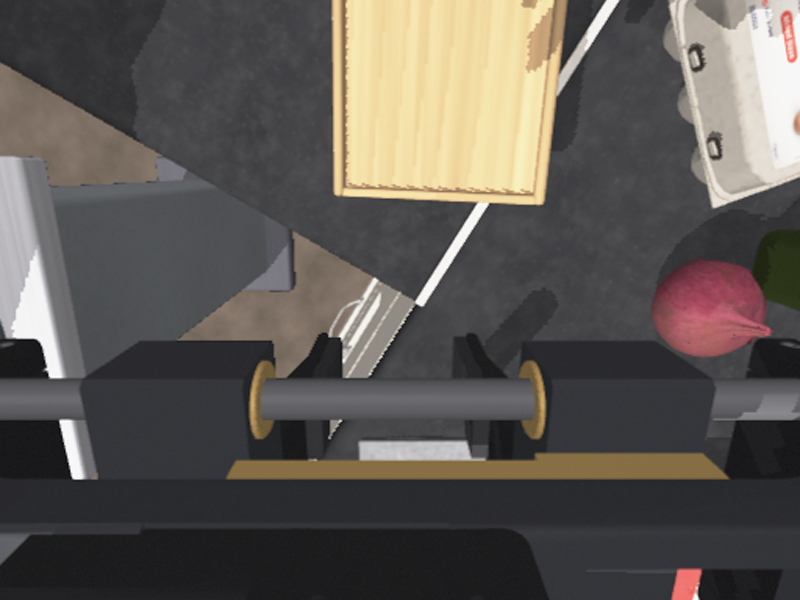

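The rest's ledge is on the left. Outer near corners are at (335,194) and (544,204); inner ones at about (345,188) and (534,194). The side edges leave the picture at (332,0) and (566,0). I fit the rest's pose from these.

```bash
cat > rest.py <<'E'
from h import *
import pickle
from fit import s,least_squares
c=pickle.load(open('w4.pkl','rb'));t=pickle.load(open('top1.pkl','rb'));k=pickle.load(open('scene0.pkl','rb'))
tilt=R.from_euler('y',-.26)
def world(p,q): return R.from_euler('z',p[2]).apply(tilt.apply(q)+[0,0,.033])+[p[0],p[1],0]
L=[((-.0825/np.cos(.26)+.003,-.0825,.008),c,335*s,194*s),((.0825/np.cos(.26),-.0825,.005),c,544*s,204*s),((-.0725,-.075,0),c,345*s,188*s),((.0725,-.075,0),c,534*s,194*s)]
T=[((.0854,.0825,.005),t,50+343/2.857,100+300/2.727),((.0854,-.0825,.005),t,50+457/2.857,100+258/2.727),((-.083,-.0825,.008),t,50+500/2.857,100+352/2.727),((-.083,.0825,.008),t,50+386/2.857,100+398/2.727)]
for S in(L,T,L+T):
    f=lambda p:np.concatenate([proj(cc,world(p,q))-[u,v] for q,cc,u,v in S])
    r=least_squares(f,[.48,.2,0]);print(np.round(r.x,4),np.degrees(r.x[2]),np.round(r.fun,1))
    # edge at v=0: points on the outer edges
    for q0,q1 in((L[0][0],(L[0][0][0],.0825,.008)),(L[1][0],(L[1][0][0],.0825,.005))):
        a,b=proj(c,world(r.x,q0)),proj(c,world(r.x,q1));print('edge u at v=0',(a[0]+(b[0]-a[0])*(a[1])/(a[1]-b[1]))/s)
E
python3 rest.py
```

```text
[ 0.4897  0.214  -0.012 ] -0.6896129001566942 [-3.6  1.1  4.2  0.8 -0.2 -1.2 -0.8 -0.3]
edge u at v=0 326.77499572952246
edge u at v=0 574.6791768168465
[ 0.4859  0.2117 -0.0177] -1.015495828837481 [-1.2 -1.9 -0.6 -2.   1.7  1.7  0.1  1.7]
edge u at v=0 321.946439771882
edge u at v=0 569.1554617882634
[ 0.4892  0.2138 -0.0096] -0.5518323831748934 [-3.8  1.4  4.   0.9 -0.4 -0.8 -1.1 -0.3 -2.2 -2.2 -1.7 -2.4  0.9  1.
 -0.5  1.3]
edge u at v=0 325.9779246988373
edge u at v=0 573.8137009244949
```

Run:
```python
from rest import *
def f(p):
    a,b=-p[3],p[4]; r=[]
    for q,cc,u,v in [((a,-.0825,.008),c,335*s,194*s),((b,-.0825,.005),c,544*s,204*s),*L[2:]]: r.append(proj(cc,world(p,q))-[u,v])
    for x,z,u in((a,.008,332),(b,.005,566)):
        A,B=proj(c,world(p,(x,-.0825,z))),proj(c,world(p,(x,.0825,z)))
        r.append([A[0]+(B[0]-A[0])*A[1]/(A[1]-B[1])-u*s])
    for q,cc,u,v in [((b,.0825,.005),)+T[0][1:],((b,-.0825,.005),)+T[1][1:],((a,-.0825,.008),)+T[2][1:],((a,.0825,.008),)+T[3][1:]]: r.append((proj(cc,world(p,q))-[u,v])*.5)
    return np.concatenate(r)
r=least_squares(f,[.48,.2,0,.08,.08]);p=r.x;print(np.round(p,4),np.degrees(p[2]),np.round(r.fun,1))
```

```text
[ 0.4897  0.214  -0.012 ] -0.6896129001566942 [-3.6  1.1  4.2  0.8 -0.2 -1.2 -0.8 -0.3]
edge u at v=0 326.77499572952246
edge u at v=0 574.6791768168465
[ 0.4859  0.2117 -0.0177] -1.015495828837481 [-1.2 -1.9 -0.6 -2.   1.7  1.7  0.1  1.7]
edge u at v=0 321.946439771882
edge u at v=0 569.1554617882634
[ 0.4892  0.2138 -0.0096] -0.5518323831748934 [-3.8  1.4  4.   0.9 -0.4 -0.8 -1.1 -0.3 -2.2 -2.2 -1.7 -2.4  0.9  1.
 -0.5  1.3]
edge u at v=0 325.9779246988373
edge u at v=0 573.8137009244949
[ 0.4901  0.2141 -0.0092  0.0786  0.0799] -0.5296748610382168 [-0.2  1.4 -0.3  0.4  0.3 -1.  -0.2 -0.5  0.1  0.1 -0.9 -0.5 -0.6 -0.7
  0.1 -0.1 -0.6  0. ]
```

Emit:
{"name": "arm_command", "arguments": {
  "delta_rot": [
    [0, 0, 0],
    [0, 0, 0],
    [0, 0, 0],
    [0, 0, 0],
    [0, 0, 0],
    [0, 0, 0],
    [0, 0, 0],
    [0, 0, 0],
    [0, 0, 0],
    [0, 0, 0],
    [0, 0, 0],
    [0, 0, 0]
  ],
  "delta_pos": [
    [-0.03, 0, 0],
    [-0.07, -0.005, 0],
    [-0.11, -0.01, 0],
    [-0.15, -0.015, 0],
    [-0.19, -0.02, 0],
    [-0.23, -0.02, 0],
    [-0.27, -0.02, 0.02],
    [-0.3, -0.02, 0.04],
    [-0.32, -0.02, 0.06],
    [-0.329, -0.02, 0.068],
    [-0.329, -0.02, 0.068],
    [-0.329, -0.02, 0.068]
  ],
  "gripper": [0, 0, 0, 0, 0, 0, 0, 0, 0, 0, 0, 0]
}}

```text
time: 14.22
position: [0.4457, -0.2484, 0.1498]
tool_rot: [0.703, 0.711, 0.0, -0.001]
ft_force: [0.1, 0.1, -1.0]
grip_width: 0.0435
grip_force: 0.0
```

Run:
```python
from h import *
o=status.get_obs();print(o['position'],o['grip_width'])
delta([.4465,-.248,.023],R.from_euler('z',90.7,degrees=True)*R.from_euler('x',np.pi))
```

```text
[ 0.4457397  -0.24844414  0.14981523] 0.04349104257034386
dpos [0.0002 0.001  0.1268]
drot [-0.09 -0.11 -0.11]
```

Emit:
{"name": "arm_command", "arguments": {
  "delta_rot": [
    [0, 0, 0],
    [0, 0, 0],
    [0, 0, 0],
    [0, 0, 0],
    [0, 0, 0],
    [0, 0, 0],
    [0, 0, 0],
    [0, 0, 0]
  ],
  "delta_pos": [
    [0, 0.001, 0.02],
    [0, 0.001, 0.05],
    [0, 0.001, 0.08],
    [0, 0.001, 0.1],
    [0, 0.001, 0.115],
    [0, 0.001, 0.123],
    [0, 0.001, 0.127],
    [0, 0.001, 0.127]
  ],
  "gripper": [0, 0, 0, 0, 0, 0, 0, 0]
}}

```text
time: 14.88
position: [0.448, -0.2478, 0.0236]
tool_rot: [0.702, 0.712, 0.0, 0.0]
ft_force: [-0.1, 0.1, -0.3]
grip_width: 0.0435
grip_force: 0.0
```

Emit:
{"name": "arm_command", "arguments": {
  "delta_rot": [
    [0, 0, 0],
    [0, 0, 0],
    [0, 0, 0],
    [0, 0, 0],
    [0, 0, 0],
    [0, 0, 0],
    [0, 0, 0],
    [0, 0, 0],
    [0, 0, 0],
    [0, 0, 0]
  ],
  "delta_pos": [
    [0, 0, 0],
    [0, 0, 0],
    [0, 0, 0],
    [0, 0, 0],
    [0, 0, 0],
    [0, 0, 0],
    [0, 0, 0],
    [0, 0, 0],
    [0, 0, 0],
    [0, 0, 0]
  ],
  "gripper": [0.2, 0.4, 0.6, 0.7, 0.8, 0.85, 0.95, 1, 1, 1],
  "grip_force": 30
}}

```text
time: 15.72
position: [0.4476, -0.2486, 0.0232]
tool_rot: [0.703, 0.711, -0.0, -0.0]
ft_force: [-1.2, -0.3, 1.2]
grip_width: 0.0047
grip_force: 30.0
```

Emit:
{"name": "arm_command", "arguments": {
  "delta_rot": [
    [0, 0, 0],
    [0, 0, 0],
    [0, 0, 0],
    [0, 0, 0],
    [0, 0, 0],
    [0, 0, 0],
    [0, 0, 0],
    [0, 0, 0],
    [0, 0, 0],
    [0, 0, 0],
    [0, 0, 0],
    [0, 0, 0]
  ],
  "delta_pos": [
    [0, 0, -0.004],
    [0, 0, -0.01],
    [0, 0, -0.018],
    [0, 0, -0.026],
    [0, 0, -0.035],
    [0, 0, -0.045],
    [0, 0, -0.058],
    [0, 0, -0.075],
    [0, 0, -0.095],
    [0, 0, -0.115],
    [0, 0, -0.13],
    [0, 0, -0.13]
  ],
  "gripper": [1, 1, 1, 1, 1, 1, 1, 1, 1, 1, 1, 1]
}}

```text
time: 16.72
position: [0.4494, -0.2499, 0.1569]
tool_rot: [0.703, 0.711, 0.0, 0.004]
ft_force: [1.8, -0.1, -0.4]
grip_width: 0.0045
grip_force: 30.0
```

```bash
cat > plan.py <<'E'
from h import *
# target tool pose: world tilt -15deg about rest y; card tab contact at deck
def target(o_rest=(.490,.214,-.0092),h=0.0,dx=-0.004,off=(0,0,.0112),g=(.4475,-.248,.023)):
    yr=R.from_euler('z',o_rest[2]); D=yr*R.from_euler('y',-.26)
    fy=.0126; Rc=R.from_euler('z',fy)
    # card origin at grasp time
    card=np.array([g[0],g[1],0])+Rc.apply([.0575,0,0]); card[1]=-.2470+0; card[2]=.012
    Rt=R.from_euler('z',90.7,degrees=True)*R.from_euler('x',np.pi)
    rel_p=Rc.inv().apply(np.array(g)-card); rel_r=Rc.inv()*Rt
    c=D.apply([dx,0,h])+[o_rest[0],o_rest[1],.033]
    return c+D.apply(rel_p), D*rel_r
E
python3 - <<'E'
from plan import *
o=status.get_obs();print(o['position'],o['ft_force'],o['q'],o['grip_width'])
for h in(.06,.0): 
    p,r=target(h=h);print(np.round(p,4));delta(p,r)
w=cam('wrist');cv2.imwrite('pics/w5.png',w['pixels'])
E
```

```text
[ 0.44941668 -0.2499332   0.15691519] [ 1.76939144 -0.0729164  -0.37957186] [-7.25149451e-01  4.72385652e-01  1.78020761e+00  1.03186403e-04
  8.81350244e-01 -7.37539537e-01] 0.004542080716612858
[0.4123 0.2144 0.0858]
dpos [ 0.4651 -0.0318  0.0686]
drot [-14.57   0.13   1.29]
[0.4277 0.2143 0.0278]
dpos [ 0.4651 -0.0167  0.1266]
drot [-14.57   0.13   1.29]
```

Emit:
{"name": "arm_command", "arguments": {
  "delta_rot": [
    [0, 0, 0],
    [-1, 0, 0],
    [-2, 0, 0.1],
    [-4, 0, 0.3],
    [-6, 0, 0.5],
    [-8, 0.1, 0.7],
    [-10, 0.1, 0.9],
    [-12, 0.1, 1.1],
    [-13.5, 0.1, 1.3],
    [-14.5, 0.1, 1.3],
    [-14.57, 0.13, 1.3],
    [-14.57, 0.13, 1.3]
  ],
  "delta_pos": [
    [0.01, 0, 0],
    [0.03, 0, 0],
    [0.06, -0.003, 0],
    [0.095, -0.008, 0],
    [0.13, -0.012, 0],
    [0.17, -0.017, 0],
    [0.21, -0.021, 0],
    [0.25, -0.025, 0],
    [0.29, -0.029, 0],
    [0.33, -0.033, 0],
    [0.365, -0.035, 0],
    [0.4, -0.036, 0]
  ],
  "gripper": [1, 1, 1, 1, 1, 1, 1, 1, 1, 1, 1, 1]
}}

```text
time: 17.77
position: [0.4032, 0.1529, 0.1518]
tool_rot: [0.705, 0.698, 0.089, 0.087]
ft_force: [0.3, -0.9, -0.6]
grip_width: 0.0048
grip_force: 30.0
```

Run:
```python
from plan import *
o=status.get_obs();print(o['position'],o['grip_width'],o['q'])
for h in(.05,): 
    p,r=target(h=h,dx=-.008);print(np.round(p,4));delta(p,r)
```

```text
[0.40323326 0.15285572 0.15183703] 0.004798446044767732 [ 0.12239877  0.34111317  2.14767582 -0.07069434  0.40592994  0.19432119]
[0.411  0.2145 0.0751]
dpos [ 0.0613 -0.012   0.0764]
drot [-0.61 -0.26 -0.08]
```

Emit:
{"name": "arm_command", "arguments": {
  "delta_rot": [
    [0, 0, 0],
    [0, 0, 0],
    [0, 0, 0],
    [0, 0, 0],
    [0, 0, 0],
    [0, 0, 0],
    [0, 0, 0],
    [0, 0, 0]
  ],
  "delta_pos": [
    [0.025, -0.003, 0.0],
    [0.05, -0.006, 0.015],
    [0.062, -0.01, 0.03],
    [0.062, -0.012, 0.05],
    [0.062, -0.012, 0.065],
    [0.062, -0.012, 0.076],
    [0.062, -0.012, 0.076],
    [0.062, -0.012, 0.076]
  ],
  "gripper": [1, 1, 1, 1, 1, 1, 1, 1]
}}

```text
time: 18.43
position: [0.4131, 0.2131, 0.0756]
tool_rot: [0.705, 0.698, 0.089, 0.087]
ft_force: [0.7, 0.2, -0.4]
grip_width: 0.0046
grip_force: 30.0
```

Run:
```python
from plan import *
import pickle
o=status.get_obs();print(o['position'],o['ft_force'],o['moment'],o['grip_width'])
for h in(.05,0): 
    p,r=target(h=h,dx=-.008);delta(p,r)
c=cam('scene');pickle.dump(c,open('scene3.pkl','wb'));t=cam('top');pickle.dump(t,open('top3.pkl','wb'))
w=cam('wrist')
save('m3',np.hstack([cv2.resize(t['pixels'][170:290,130:250],(500,500)),cv2.resize(w['pixels'],(300,225)).copy() if 0 else cv2.resize(c['pixels'][190:310,150:222],(300,500))]))
```

```text
[0.4131382  0.21310992 0.07561512] [ 0.65803527  0.21793856 -0.37200831] [-0.04685511  0.14645169  0.00024846] 0.004552117483547157
dpos [ 0.0013 -0.0022 -0.    ]
drot [-0.57 -0.21 -0.07]
dpos [ 0.0011 -0.0017  0.05  ]
drot [-0.57 -0.21 -0.07]
```

View pics/m3.png

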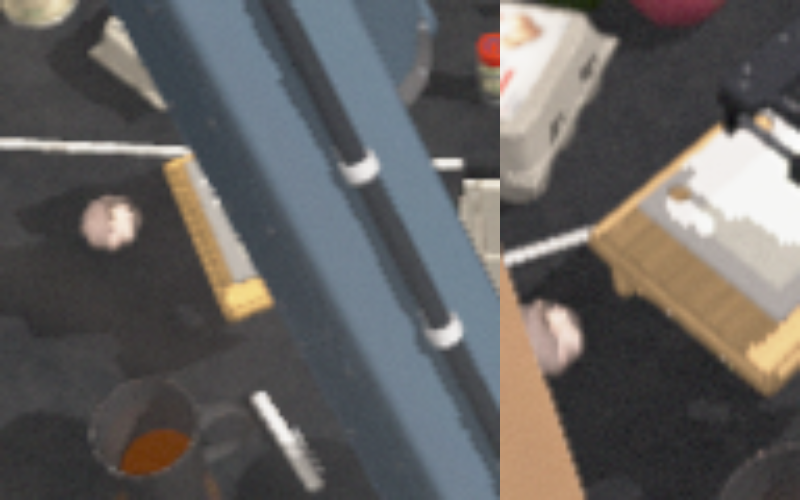

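The card is in the gripper (white plate, right half at about (740,220)), parallel to the deck and inside the rest's outline. I lower it along the deck normal.

Emit:
{"name": "arm_command", "arguments": {
  "delta_rot": [
    [0, 0, 0],
    [-0.3, -0.1, 0],
    [-0.5, -0.2, 0],
    [-0.5, -0.2, 0],
    [-0.5, -0.2, 0],
    [-0.5, -0.2, 0],
    [-0.5, -0.2, 0],
    [-0.5, -0.2, 0],
    [-0.5, -0.2, 0],
    [-0.5, -0.2, 0]
  ],
  "delta_pos": [
    [0.001, -0.001, 0.006],
    [0.001, -0.002, 0.014],
    [0.001, -0.002, 0.022],
    [0.001, -0.002, 0.03],
    [0.001, -0.002, 0.036],
    [0.001, -0.002, 0.04],
    [0.001, -0.002, 0.043],
    [0.001, -0.002, 0.045],
    [0.001, -0.002, 0.045],
    [0.001, -0.002, 0.045]
  ],
  "gripper": [1, 1, 1, 1, 1, 1, 1, 1, 1, 1]
}}

```text
time: 19.42
position: [0.4245, 0.2144, 0.0333]
tool_rot: [0.705, 0.697, 0.093, 0.093]
ft_force: [0.6, 0.3, -1.4]
grip_width: 0.0049
grip_force: 30.0
```

Emit:
{"name": "arm_command", "arguments": {
  "delta_rot": [
    [0, 0, 0],
    [0, 0, 0],
    [0, 0, 0]
  ],
  "delta_pos": [
    [0, 0, 0.0015],
    [0, 0, 0.003],
    [0, 0, 0.003]
  ],
  "gripper": [1, 1, 1]
}}

```text
time: 19.67
position: [0.4252, 0.2144, 0.03]
tool_rot: [0.705, 0.697, 0.093, 0.093]
ft_force: [-0.1, 0.6, -1.2]
grip_width: 0.0048
grip_force: 30.0
```

Emit:
{"name": "arm_command", "arguments": {
  "delta_rot": [
    [0, 0, 0],
    [0, 0, 0],
    [0, 0, 0]
  ],
  "delta_pos": [
    [0, -0.0005, 0.001],
    [0, -0.001, 0.002],
    [0, -0.001, 0.002]
  ],
  "gripper": [1, 1, 1]
}}

```text
time: 19.92
position: [0.4245, 0.2144, 0.0276]
tool_rot: [0.705, 0.697, 0.093, 0.093]
ft_force: [0.0, -0.1, -1.1]
grip_width: 0.0046
grip_force: 30.0
```

Emit:
{"name": "arm_command", "arguments": {
  "delta_rot": [
    [0, 0, 0],
    [0, 0, 0],
    [0, 0, 0]
  ],
  "delta_pos": [
    [0, 0, 0.0005],
    [0, 0, 0.001],
    [0, 0, 0.001]
  ],
  "gripper": [1, 1, 1]
}}

```text
time: 20.17
position: [0.4247, 0.2145, 0.0271]
tool_rot: [0.705, 0.697, 0.093, 0.093]
ft_force: [-1.7, 0.3, 5.0]
grip_width: 0.005
grip_force: 30.0
```

Emit:
{"name": "arm_command", "arguments": {
  "delta_rot": [
    [0, 0, 0],
    [0, 0, 0],
    [0, 0, 0],
    [0, 0, 0],
    [0, 0, 0],
    [0, 0, 0],
    [0, 0, 0],
    [0, 0, 0],
    [0, 0, 0],
    [0, 0, 0],
    [0, 0, 0],
    [0, 0, 0]
  ],
  "delta_pos": [
    [0, 0, -0.0005],
    [0, 0, -0.0005],
    [0, 0, -0.0005],
    [0, 0, -0.0005],
    [0, 0, -0.0005],
    [0, 0, -0.001],
    [0, 0, -0.008],
    [0, 0, -0.02],
    [0, 0, -0.04],
    [0, 0, -0.07],
    [0, 0, -0.1],
    [0, 0, -0.13]
  ],
  "gripper": [0.8, 0.7, 0.6, 0.5, 0.4, 0.4, 0.4, 0.4, 0.4, 0.4, 0.4, 0.4],
  "grip_force": 5
}}

```text
time: 21.17
position: [0.39, 0.2145, 0.1531]
tool_rot: [0.705, 0.697, 0.092, 0.092]
ft_force: [1.4, -0.1, -0.4]
grip_width: 0.0261
grip_force: 0.0
```

Run:
```python
from plan import *
import pickle
o=status.get_obs();print(o['position'],o['ft_force'],o['grip_width'],o['q'])
delta([.50,-.05,.17],R.from_euler('z',90.7,degrees=True)*R.from_euler('x',np.pi))
w=cam('wrist');pickle.dump(w,open('w6.pkl','wb'))
```

```text
[0.39003486 0.21450605 0.15310138] [ 1.35060585 -0.14629676 -0.37682337] 0.026102588962286604 [ 0.30616055  0.35682524  2.10877653 -0.1883239   0.4335836   0.47878305]
dpos [-0.2632  0.1135  0.0123]
drot [14.96  0.06 -1.34]
```

Emit:
{"name": "arm_command", "arguments": {
  "delta_rot": [
    [0, 0, 0],
    [2, 0, 0],
    [4, 0, -0.3],
    [6, 0, -0.5],
    [8, 0, -0.7],
    [10, 0, -0.9],
    [12, 0, -1.1],
    [14, 0, -1.3],
    [14.96, 0.06, -1.34],
    [14.96, 0.06, -1.34],
    [14.96, 0.06, -1.34]
  ],
  "delta_pos": [
    [-0.03, 0.01, 0],
    [-0.06, 0.025, 0.003],
    [-0.095, 0.04, 0.005],
    [-0.13, 0.056, 0.006],
    [-0.165, 0.072, 0.008],
    [-0.2, 0.087, 0.01],
    [-0.23, 0.1, 0.011],
    [-0.255, 0.111, 0.012],
    [-0.263, 0.1135, 0.012],
    [-0.263, 0.1135, 0.012],
    [-0.263, 0.1135, 0.012]
  ],
  "gripper": [0, 0, 0, 0, 0, 0, 0, 0, 0, 0, 0]
}}

```text
time: 22.13
position: [0.5004, -0.0498, 0.1692]
tool_rot: [0.703, 0.711, 0.0, 0.0]
ft_force: [-0.3, 0.6, -0.2]
grip_width: 0.0439
grip_force: 0.0
```

Run:
```python
from plan import *
import pickle
o=status.get_obs();print(o['position'],o['grip_width'])
delta([.567,-.157,.14],R.from_euler('z',90.7,degrees=True)*R.from_euler('x',np.pi))
```

```text
[ 0.50041331 -0.0497572   0.16919858] 0.0438571136009646
dpos [-0.108   0.0654  0.0292]
drot [ 0.04 -0.03 -0.07]
```

Emit:
{"name": "arm_command", "arguments": {
  "delta_rot": [
    [0, 0, 0],
    [0, 0, 0],
    [0, 0, 0],
    [0, 0, 0],
    [0, 0, 0],
    [0, 0, 0],
    [0, 0, 0],
    [0, 0, 0],
    [0, 0, 0],
    [0, 0, 0],
    [0, 0, 0],
    [0, 0, 0]
  ],
  "delta_pos": [
    [-0.03, 0.01, 0.0],
    [-0.06, 0.03, 0.01],
    [-0.09, 0.05, 0.015],
    [-0.108, 0.0654, 0.02],
    [-0.108, 0.0654, 0.025],
    [-0.108, 0.0654, 0.03],
    [-0.108, 0.0654, 0.045],
    [-0.108, 0.0654, 0.06],
    [-0.108, 0.0654, 0.075],
    [-0.108, 0.0654, 0.085],
    [-0.108, 0.0654, 0.088],
    [-0.108, 0.0654, 0.088]
  ],
  "gripper": [0, 0, 0, 0, 0, 0, 0, 0, 0, 0, 0, 0]
}}

```text
time: 23.13
position: [0.5664, -0.1551, 0.0811]
tool_rot: [0.702, 0.712, 0.0, -0.001]
ft_force: [0.4, -0.7, -0.4]
grip_width: 0.0434
grip_force: 0.0
```

Emit:
{"name": "arm_command", "arguments": {
  "delta_rot": [
    [0, 0, 0],
    [0, 0, 0],
    [0, 0, 0],
    [0, 0, 0],
    [0, 0, 0],
    [0, 0, 0],
    [0, 0, 0],
    [0, 0, 0]
  ],
  "delta_pos": [
    [0, 0, 0],
    [0, 0, 0],
    [0, 0, 0],
    [0, 0, 0],
    [0, 0, 0],
    [0, 0, 0],
    [0, 0, 0],
    [0, 0, 0]
  ],
  "gripper": [0.2, 0.4, 0.5, 0.6, 0.7, 0.8, 0.8, 0.8],
  "grip_force": 20
}}

```text
time: 23.8
position: [0.5673, -0.157, 0.0823]
tool_rot: [0.703, 0.712, 0.0, 0.0]
ft_force: [-1.9, -1.3, 4.2]
grip_width: 0.0138
grip_force: 20.0
```

Emit:
{"name": "arm_command", "arguments": {
  "delta_rot": [
    [0, 0, 0],
    [0, 0, 0],
    [0, 0, 0],
    [0, 0, 0],
    [0, 0, 0],
    [0, 0, 0],
    [0, 0, 0],
    [0, 0, 0],
    [0, 0, 0],
    [0, 0, 0],
    [0, 0, 0],
    [0, 0, 0]
  ],
  "delta_pos": [
    [0.0081, 0, 0.0031],
    [0.0169, 0, 0.0058],
    [0.0252, 0, 0.0098],
    [0.033, 0, 0.0147],
    [0.0401, 0, 0.0207],
    [0.0463, 0, 0.0274],
    [0.0516, 0, 0.035],
    [0.0559, 0, 0.0432],
    [0.0591, 0, 0.0519],
    [0.0611, 0, 0.0608],
    [0.062, 0, 0.07],
    [0.062, 0, 0.072]
  ],
  "gripper": [0.8, 0.8, 0.8, 0.8, 0.8, 0.8, 0.8, 0.8, 0.8, 0.8, 0.8, 0.8]
}}

```text
time: 24.8
position: [0.5662, -0.0933, 0.009]
tool_rot: [0.703, 0.711, 0.001, -0.001]
ft_force: [-2.5, 4.6, 4.3]
grip_width: 0.0138
grip_force: 20.0
```

Emit:
{"name": "arm_command", "arguments": {
  "delta_rot": [
    [0, 0, 0],
    [0, 0, 0]
  ],
  "delta_pos": [
    [0, 0, 0.001],
    [0, 0, 0.001]
  ],
  "gripper": [0.8, 0.8]
}}

```text
time: 24.97
position: [0.5661, -0.0933, 0.0085]
tool_rot: [0.703, 0.711, 0.001, -0.001]
ft_force: [-0.9, 5.7, -0.4]
grip_width: 0.0138
grip_force: 20.0
```

Next I release, rise, close the fingers and press on the tab's top to be sure the lever is fully down.

Emit:
{"name": "arm_command", "arguments": {
  "delta_rot": [
    [0, 0, 0],
    [0, 0, 0],
    [0, 0, 0],
    [0, 0, 0],
    [0, 0, 0],
    [0, 0, 0],
    [0, 0, 0],
    [0, 0, 0],
    [0, 0, 0],
    [0, 0, 0],
    [0, 0, 0],
    [0, 0, 0]
  ],
  "delta_pos": [
    [0, 0, 0],
    [0, 0, 0],
    [0, 0, 0],
    [0, 0, 0],
    [0, 0, -0.01],
    [0, 0, -0.03],
    [0, 0, -0.045],
    [0, 0, -0.05],
    [0, 0, -0.05],
    [0, 0, -0.05],
    [0, 0, -0.05],
    [0, 0, -0.05]
  ],
  "gripper": [0.6, 0.4, 0.2, 0.2, 0.2, 0.2, 0.2, 0.4, 0.6, 0.8, 1, 1]
}}

```text
time: 25.97
position: [0.5665, -0.0947, 0.0581]
tool_rot: [0.703, 0.711, 0.0, -0.0]
ft_force: [-0.5, -0.1, -0.5]
grip_width: 0.0094
grip_force: 0.0
```

Emit:
{"name": "arm_command", "arguments": {
  "delta_rot": [
    [0, 0, 0],
    [0, 0, 0],
    [0, 0, 0],
    [0, 0, 0],
    [0, 0, 0],
    [0, 0, 0],
    [0, 0, 0],
    [0, 0, 0],
    [0, 0, 0],
    [0, 0, 0]
  ],
  "delta_pos": [
    [0, 0, 0],
    [0, 0, 0],
    [0, 0, 0],
    [0, 0, 0.01],
    [0, 0, 0.018],
    [0, 0, 0.022],
    [0, 0, 0.025],
    [0, 0, 0.026],
    [0, 0, 0.027],
    [0, 0, 0.028]
  ],
  "gripper": [1, 1, 1, 1, 1, 1, 1, 1, 1, 1]
}}

```text
time: 26.8
position: [0.5664, -0.0943, 0.0319]
tool_rot: [0.703, 0.712, 0.0, -0.0]
ft_force: [-4.6, 2.6, 16.4]
grip_width: 0.0004
grip_force: 8.5
```

Contact at z 0.032, which is the tab top when shut, with 16 N, so the lever is fully down. I retreat and check the card numerically.

Emit:
{"name": "arm_command", "arguments": {
  "delta_rot": [
    [0, 0, 0],
    [0, 0, 0],
    [0, 0, 0],
    [0, 0, 0],
    [0, 0, 0],
    [0, 0, 0],
    [0, 0, 0],
    [0, 0, 0],
    [0, 0, 0],
    [0, 0, 0]
  ],
  "delta_pos": [
    [0, 0, -0.02],
    [0, 0, -0.05],
    [0, 0, -0.08],
    [0, -0.03, -0.1],
    [-0.03, -0.06, -0.13],
    [-0.06, -0.09, -0.16],
    [-0.08, -0.12, -0.18],
    [-0.08, -0.12, -0.18],
    [-0.08, -0.12, -0.18],
    [-0.08, -0.12, -0.18]
  ],
  "gripper": [1, 1, 1, 1, 1, 1, 1, 1, 1, 1]
}}

```text
time: 27.63
position: [0.4479, -0.177, 0.2114]
tool_rot: [0.704, 0.711, 0.001, 0.002]
ft_force: [0.6, 0.4, -0.1]
grip_width: 0.0002
grip_force: 0.0
```

Run:
```python
from h import *
import pickle
from rest import world
c=cam('scene');pickle.dump(c,open('sceneF.pkl','wb'))
old=pickle.load(open('scene0.pkl','rb'))['pixels'];im=c['pixels']
p=(.490,.214,-.0092)
quad=lambda x0,x1,y,z:np.array([proj(c,world(p,q)) for q in((x0,-y,z),(x1,-y,z),(x1,y,z),(x0,y,z))])
face=quad(-.0725,.0725,.075,0);reg=np.zeros(im.shape[:2],np.uint8);cv2.fillConvexPoly(reg,quad(-.1,.1,.1,0).astype(int),1)
sat=cv2.cvtColor(im,cv2.COLOR_BGR2HSV);m=((sat[...,1]<60)&(sat[...,2]>90)&(reg>0)).astype(np.uint8)
n,l,st,_=cv2.connectedComponentsWithStats(m);m=(l==1+np.argmax(st[1:,4])).astype(np.uint8)
best=None
from scipy.spatial.transform import Rotation as R
for dx in np.arange(-.02,.0201,.002):
  for dy in np.arange(-.02,.0201,.002):
    e=np.zeros_like(m);q=[(dx+a,dy+b,.005) for a,b in((-.06,-.065),(.06,-.065),(.06,.065),(-.06,.065))]
    cv2.fillConvexPoly(e,np.round([proj(c,world(p,k)) for k in q]).astype(int),1)
    tb=[(dx+a,dy+b,z) for a,b,z in((-.06,-.03,.005),(-.06,.03,.005),(-.06,.03,.042),(-.06,-.03,.042))]
    cv2.fillConvexPoly(e,np.round([proj(c,world(p,k)) for k in tb]).astype(int),1)
    iou=(e&m).sum()/(e|m).sum()
    if best is None or iou>best[0]:best=(iou,dx,dy)
print('card iou,dx,dy',best,m.sum())
# changed pixels outside expected regions
d=(np.abs(im.astype(int)-old).max(2)>50).astype(np.uint8);d=cv2.morphologyEx(d,cv2.MORPH_OPEN,np.ones((3,3)))
n,l,st,ce=cv2.connectedComponentsWithStats(d)
for s_,k in zip(st[1:],ce[1:]):
    if s_[4]>15:print(s_,k.round())
# jar
print('jar px',proj(c,[.409,-.3705,.109]),proj(c,[.409,-.3705,0]))
w=im[...,2].astype(int)-im[...,1]>70
ys,xs=np.where(w);print([(a,b) for a,b in zip(xs,ys) if a>270][:3],status.get_obs()['position'])
```

```text
[ 0.4897  0.214  -0.012 ] -0.6896129001566942 [-3.6  1.1  4.2  0.8 -0.2 -1.2 -0.8 -0.3]
edge u at v=0 326.77499572952246
edge u at v=0 574.6791768168465
[ 0.4859  0.2117 -0.0177] -1.015495828837481 [-1.2 -1.9 -0.6 -2.   1.7  1.7  0.1  1.7]
edge u at v=0 321.946439771882
edge u at v=0 569.1554617882634
[ 0.4892  0.2138 -0.0096] -0.5518323831748934 [-3.8  1.4  4.   0.9 -0.4 -0.8 -1.1 -0.3 -2.2 -2.2 -1.7 -2.4  0.9  1.
 -0.5  1.3]
edge u at v=0 325.9779246988373
edge u at v=0 573.8137009244949
card iou,dx,dy (np.float64(0.9672571121846484), np.float64(-0.00800000000000001), np.float64(0.001999999999999981)) 1808
[ 272    0  156  119 9817] [348.  45.]
[ 446    0   56   43 1576] [472.  17.]
[449  45  27  31 533] [460.  60.]
[440  83  16  19 159] [448.  92.]
[377  86   4   5  17] [378.  88.]
[382  88  16  15 167] [390.  94.]
[361  96   5   5  23] [363.  98.]
[377  97  15  25 273] [383. 110.]
[444 103   7   5  30] [447. 105.]
[304 128   5   7  28] [306. 131.]
[378 132   6  12  53] [381. 137.]
[274 143  40  42 724] [297. 167.]
[358 159  10   7  57] [363. 162.]
[313 160  10  13  90] [318. 166.]
[305 163   5   4  17] [307. 165.]
[380 168  26  31 354] [388. 180.]
[194 175   9   9  56] [198. 179.]
[262 175  37  22 403] [279. 186.]
[470 180  24  23 277] [481. 191.]
[136 191  41  29 757] [154. 204.]
[ 316  202   98   66 4231] [357. 233.]
[416 205   7  12  51] [419. 210.]
[ 173  215   71   66 2383] [210. 247.]
[158 227   4   6  22] [159. 229.]
[470 227  11   7  51] [475. 230.]
[464 231   5   4  17] [466. 233.]
[158 262  12  15 118] [164. 269.]
jar px [341.5897561  136.53698042] [338.03334284 162.33734867]
[] [ 0.44809189 -0.17630772  0.21064255]
```

```bash
python3 - <<'E' | grep -v edge
from h import *
import pickle
old=pickle.load(open('scene0.pkl','rb'))['pixels'];im=pickle.load(open('sceneF.pkl','rb'))['pixels']
def tm(n,x,y,r=14):
    a=cv2.cvtColor(old,cv2.COLOR_BGR2GRAY)[y-r:y+r,x-r:x+r];b=cv2.cvtColor(im,cv2.COLOR_BGR2GRAY)[y-r-8:y+r+8,x-r-8:x+r+8]
    m=cv2.matchTemplate(b,a,cv2.TM_CCOEFF_NORMED);_,v,_,l=cv2.minMaxLoc(m);print(n,np.array(l)-8,round(v,2))
tm('garlic',163,270);tm('egg',154,208,20);tm('onion',192,184);tm('small',250,192,12);tm('mug',222,315,25);tm('levertab',258,179,6);tm('corkscrew',258,310)
t=cam('top');c=pickle.load(open('top0.pkl','rb'))
for z in(.109,.10,.05):
    u,v=proj(t,[.409,-.3705,z]).round().astype(int);print((u,v),t['pixels'][v-1:v+2,u-1:u+2].reshape(-1,3).mean(0).round())
E
```

```text
garlic [0 0] 0.9
egg [0 0] 0.9
onion [0 1] 0.76
small [0 0] 0.93
mug [0 0] 0.61
levertab [0 1] 0.87
corkscrew [0 0] 0.96
(np.int64(342), np.int64(167)) [ 77.  84. 189.]
(np.int64(342), np.int64(169)) [ 76.  77. 181.]
(np.int64(340), np.int64(177)) [112. 140. 138.]
```

Numeric checks agree: the jar's red cap is where it was set down, the lever tab is back at its shut position, the card is flat at the ledge end, and the bystanders I matched have not moved.

```bash
python3 -c "
from rig import robot
print(robot.hand_in())"
```

```text
the job is handed in; nothing more can be done
None
```

I handed the job in at about 28 s of robot time: the jar stands upright on clear worktop, the card lies flat on the rest with its tab at the ledge, and the lever is pressed down so the rings are shut; I did not re-check the salt mill or glass afterwards.

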